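# Clip the terminal cover onto the switch box and switch on

### The job

Clip the loose white cover into the opening of the switch box: press it down until the tabs at both ends have snapped in and it lies flush on the box. Only then throw the box's lever all the way over, away from its starting side, to switch on. Leave the other things on the bench where they are.

Things in the scene. Friction and masses are not known exactly. Their poses are not given: they have to be found in the camera images.
- cover: Loose white plastic clip-in cover, about 0.15 kg, lying right way up. Plate 92 (x) x 124 (y) x 4 mm with a black grip rib on its top, two skirts and two sprung tabs below. Origin: centre of the underside of the skirts, on which it stands; above it, the plate's underside is at 20 mm, its top at 24, the rib's top at 50. z up, y its long way; it fits either way round (turned 180 degrees).
- cover_grip (a point): Middle of the top of the cover's grip rib, 50 mm above the cover's origin, same axes. The rib is 22 (x) x 60 (y) mm and stands 26 mm above the plate: pinch it across x from above; it may also be pressed down here.
- cover_seat (a point): Middle of the underside of the cover's plate, 20 mm above its origin, same axes; it coincides with point opening when the cover is home. Below it reach the skirts along y (outer faces at x = +-36.5 mm, tapered at the foot, 20 mm deep) and, at the two y ends, the tabs with barbs (19 mm deep).
- opening (a point): Centre of the opening in the top of the switch box, level with the box's top face. Axes are the box's. The opening is 76 (x) x 104 (y) mm, its well 28 mm deep; terminals on its floor stay clear of the cover. At both y ends is a lip 5 mm thick, under which the barbs catch. Clearance of the cover: 1.5 mm in x, 1 mm in y; its tapered foot finds its way in from about 4 mm off.
- box: Switch box fixed to the bench: grey, aluminium top, 116 (x) x 240 (y) x 50 mm. Origin: centre of its underside; z up, y along it towards the lever, x away from the robot. The opening's centre is at y = -48 mm, the lever at y = +75 mm. Laid on, the cover stays some 10 mm proud on its tabs; about 8 to 18 N straight down on the rib snaps it home, and it stops on the box's top.
- tab_a (a joint): How far the cover's sprung tab at its -y end is pushed in (m): 0 sprung out or caught, about 0.0035 while the barb passes the lip.
- tab_b (a joint): The same for the tab at the cover's +y end.
- lever (a joint): The switch lever on top of the box (rad): near 0 at the start, off, leaning 0.5 rad to the box's -x side, the robot's; 1.0 is on, leaning 0.5 rad to +x, away from the robot. It stays where it is left and takes about 1 N at the tip. It swings in the box's xz plane about an axis along the box's y, 80 mm below the ball.
- lever_tip (a point): Centre of the black ball, 26 mm across, at the end of the lever's 10 mm rod, about 142 mm above the bench at either end of its swing. The lever stands on a block 70 x 50 x 25 mm, centred 123 mm from the opening's centre along the box's +y.
- bit_case: Closed drill-bit case 64x115x35 mm at the back of the bench; bystander. Origin: centre of the underside.
- jar_nails: Glass jar of nails 62x62x82 mm at the back of the bench; bystander. Origin: centre of the underside.
- tape_measure: Tape measure 39x86x60 mm at the back of the bench; bystander. Origin: underside.
- wrench: Flat spanner 28x197x8 mm lying along the front edge of the bench; bystander. Origin: underside, mid length.
- oil_can: Oil can 76x76x156 mm with a spout, right of the work; bystander. Origin: centre of the underside.

How it is judged:
By the outcome, as a careful person would: the job done as asked, in the order asked, and still so for the second after the job is handed in, with the robot touching nothing.
It also fails if it takes over 51 s, if anything falls off the work surface, if the arm or the gripper's body presses on something with over 40 N, if the wrist force passes 120 N, or if a joint passes its speed limit or range.

### The arm

A 6-joint arm with a two-finger parallel gripper is mounted at the origin on a cart in front of the work surface, level with it; the furniture and walls round the work are solid. World frame = base frame: x ahead of the robot, y to its left, z up, the work surface at z = 0. Lengths are in mm, angles in rad, forces in N, time in s.
With the tool pointing down it reaches from about 275 to 825 mm from the base axis. Payload 4.9 kg.
Tool frame: the origin (TCP) lies midway between the tips of the shut fingers; the grasp point (between the pads) lies 19 mm behind it; z points along the fingers, y is the line along which they close (so a half turn about z gives the same grasp; the last joint's range is limited). The gripper opens to 85 mm and grips with 20 to 120 N. Pads are 22 mm wide; open, the fingers measure 114 mm over their backs; the gripper's body (76 mm by 85 mm) begins 54 mm behind the grasp point. The pads swing forward as they close: fully open they stand 13 mm farther back than shut.
Start: joints at [1.14, 0.326, -0.193, 1.052, 0, 1.437], TCP at [160.848, 525.972, 231.281] pointing down, gripper open.
Joint ranges: [-2.65, 2.65], [-0.97, 1.79], [-1.3, 1.35], [-1.93, 2.1], [-1.47, 1.37], [-3.14, 3.14]. Speed limits (rad/s): [2.57, 2.57, 3.14, 3.14, 3.14, 3.14].

### API

Orientations are given as a unit quaternion [w, x, y, z].
In Python, from station import robot gives the robot as it stands.
- The arm moves only by the shell command python3 -m crank 'ROWS' [FORCE]. ROWS is JSON, a list of rows, each a list of 7 numbers: the closure, from 0 (fully open) to 1 (shut), then the shift along the tool's x, y, z in m, then the turn, a rotation vector about the tool's x, y, z in rad. In form: [[gripper, x, y, z, rx, ry, rz], ...]. A call has 1 to 10 rows; each row is the pose to reach, as a shift and turn from the pose commanded when the call began, along the tool's axes at that moment; what a row does not reach only later rows make up. A row lasts 1/10 s, in which the tool goes at most 50 mm and 8.59 degrees, less where a joint would pass 70% of its speed; a pose out of reach is approached as far as the arm can. A call with a gripper value outside its range is refused whole. The fingers move at their own pace and stop on an object; FORCE is the grip in N (left out, the last holds). Time passes only in rows, so rows that repeat a pose let the fingers close. It gives the time, the measured TCP pose, the force, the opening and the grip force at its end, in the units of the state.
- robot.get_obs(): the state, without advancing time (a new reading comes with each control period).
- robot.snapshot(name): name is "side" or "top" or "wrist"; returns (picture, depth): 400x640x3 uint8, blue, green, red; 400x640 float32, mm along the optical axis (not along the pixel's ray), 0 where there is no reading.
- robot.get_calibration(name): a dict with "fov_y" (degrees; the focal length in pixels is half the picture's height over the tangent of half this angle, whatever the lens; pixels are square), "cx", "cy" (the principal point, pixels), "R" (3x3) and "t" (3): a world point X has camera coordinates R X + t; the wrist camera has in their place "tool_from_camera" (4x4, takes a point from camera to tool coordinates, whose origin is the TCP and whose axes are the flange's). Camera axes: x right, y down, z forward; pixel columns grow to the right and rows downward; lengths in mm; the calibration is good to about 2 mm. A picture is of the moment at which its call begins: read the wrist's pose just before it. get_calibration takes no time and is no camera call.
- robot.sign_off(): hands the job in; it is judged then, once.
The state is a dict: "t": time; "q": joint angles; "joint_velocities": joint speeds; "joint_torque": joint torques, N m; "tool_pos": TCP position; "ee_rot": TCP orientation; "force": force on the tool from outside, world axes, zero at the start; "moment": the same for the moment, N m; "finger_gap": finger opening in mm; "gripper_force": force on a finger pad.
Only numpy, scipy, OpenCV 4.12 (cv2) and the standard library are available. Lean on these libraries where they do the work, as an engineer would, in place of code of your own. Each camera call takes 0.05 s, during which the arm holds its last target. There are 200 camera calls.

## Working session

There is one attempt and no reset: what is moved stays moved. The work goes in short steps, Python scripts to look and compute and a shell command to move; the robot and the scene stay as the last step left them, time stands still between calls to the robot, and variables do not carry over. Pictures are saved under pics/ and viewed, at most 10 in all, crops included, and the job is handed in when it is done.

```bash
mkdir -p pics
cat > h.py <<'E'
import numpy as np, cv2
from scipy.spatial.transform import Rotation as Ro
from station import robot
def tool():
    o=robot.get_obs(); w,x,y,z=o['ee_rot']; return Ro.from_quat([x,y,z,w]).as_matrix(), np.array(o['tool_pos'])
def snap(n):
    R,p=tool(); im,d=robot.snapshot(n); c=robot.get_calibration(n)
    f=200/np.tan(np.radians(c['fov_y'])/2)
    if n=='wrist':
        T=np.array(c['tool_from_camera']); A=R@T[:3,:3]; o=R@T[:3,3]+p
    else:
        A=np.array(c['R']).T; o=-A@np.array(c['t'])
    return im,d,dict(f=f,cx=c['cx'],cy=c['cy'],A=A,o=o)
def pts(c,u,v,d):  # depth -> world
    u,v,d=map(np.asarray,(u,v,d)); return (np.stack([(u-c['cx'])/c['f'],(v-c['cy'])/c['f'],np.ones(u.shape)],-1)*d[...,None])@c['A'].T+c['o']
def plane(c,u,v,z):
    r=pts(c,u,v,np.ones(np.shape(u)))-c['o']; return c['o']+r*((z-c['o'][2])/r[...,2])[...,None]
def world(c,d):
    v,u=np.mgrid[:400,:640]; return pts(c,u,v,d)
E
python3 - <<'E'
from h import *
import pickle
for n in ('top','side'):
    im,d,c=snap(n); cv2.imwrite(f'pics/{n}0.png',im); pickle.dump((im,d,c),open(n+'.pkl','wb')); print(n,c)
o=robot.get_obs();print(o['t'],o['tool_pos'],o['ee_rot'],tool()[0].round(3))
E
```

```text
top {'f': np.float64(396.9417714369767), 'cx': 312.01840062963333, 'cy': 197.6481084643627, 'A': array([[ 0.02416255, -0.98708   ,  0.15839584],
       [-0.99952034, -0.02692305, -0.01530499],
       [ 0.01937174, -0.15795006, -0.98725707]]), 'o': array([ 322.42410873,   62.51777303, 1220.07534614])}
side {'f': np.float64(443.1472485621856), 'cx': 321.5187614030392, 'cy': 204.79244177666982, 'A': array([[-0.99994692, -0.00629587, -0.00815599],
       [ 0.00185063,  0.66896733, -0.74328951],
       [ 0.01013575, -0.74326515, -0.66892017]]), 'o': array([516.11733842, 888.24067343, 859.34729302])}
0.1 [160.59524858 525.45637264 230.55973453] [-2.35918187e-04  1.47819049e-01  9.89014088e-01 -7.79606089e-04] [[-0.956  0.292 -0.001]
 [ 0.292  0.956 -0.001]
 [ 0.    -0.002 -1.   ]]
```

View pics/top0.png

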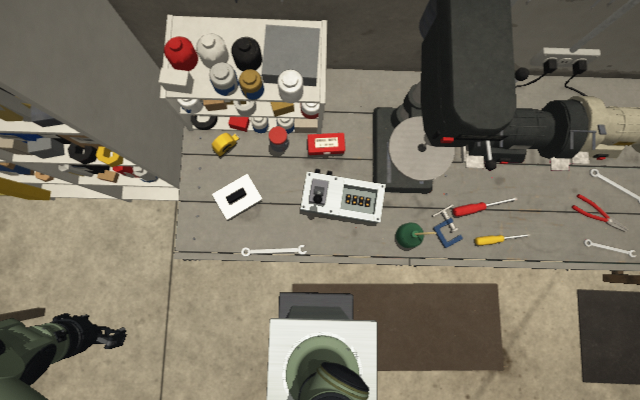

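View pics/side0.png

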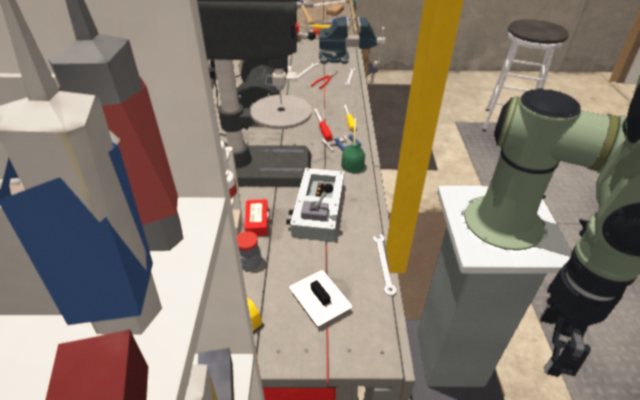

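The top view shows the cover at about (237,197) with its rib, the box at (343,197), the opening at (361,201) and the lever at (317,192). The side view agrees: cover at (320,297), box at (320,205).

```bash
python3 - <<'E'
from h import *
import pickle
im,d,c=pickle.load(open('top.pkl','rb')); W=world(c,d)
def rect(mask,roi,z,name):
    x0,y0,x1,y1=roi; m=np.zeros((400,640),np.uint8); m[y0:y1,x0:x1]=mask[y0:y1,x0:x1]
    cs,_=cv2.findContours(m,cv2.RETR_EXTERNAL,cv2.CHAIN_APPROX_NONE); k=max(cs,key=cv2.contourArea)[:,0]
    P=plane(c,k[:,0],k[:,1],z)[:,:2].astype(np.float32); r=cv2.minAreaRect(P)
    print(name,r); mm=m>0; print('  z med',np.median(W[mm][:,2])); return r
g=im.min(2); hsv=cv2.cvtColor(im,cv2.COLOR_BGR2HSV)
rect(((g>170)*255).astype(np.uint8),(205,165,270,225),24,'cover')
rect(((im.max(2)<60)*255).astype(np.uint8),(222,182,252,212),50,'rib')
ztop=((abs(W[...,2]-50)<9)*255).astype(np.uint8)
rect(ztop,(295,160,392,230),50,'boxtop')
rect(((W[...,2]<38)*255).astype(np.uint8),(339,186,381,216),50,'opening')
m=np.zeros((400,640),bool); m[170:215,300:335]=1; m&=W[...,2]>110
print('lever pts',m.sum(),np.median(W[m],0) if m.any() else '')
# high obstacles near work
m=(W[...,2]>80)&(W[...,0]>200)&(abs(W[...,1])<450)&(W[...,0]<800)
for y in range(-400,450,50):
    q=m&(abs(W[...,1]-y)<25)
    if q.any(): print(y,'minx',W[q][:,0].min().round(),'maxz',W[q][:,2].max().round())
E
python3 -c "
import cv2
a=cv2.imread('pics/top0.png')[150:240,200:400];cv2.imwrite('pics/c1.png',cv2.resize(a,None,fx=4,fy=4,interpolation=2))"
```

```text
cover ((513.1319580078125, 273.4737243652344), (91.84679412841797, 124.41022491455078), 32.8623161315918)
  z med 24.005907758340754
rib ((509.7731628417969, 271.5811767578125), (23.36705780029297, 56.998870849609375), 32.18486785888672)
  z med 49.40042381107435
boxtop ((516.954833984375, -48.9962158203125), (239.64830017089844, 116.81522369384766), 82.00476837158203)
  z med 49.810152478852615
opening ((509.82562255859375, -96.21102905273438), (103.19998168945312, 73.41188049316406), 81.98464965820312)
  z med 22.81322113849842
lever pts 80 [490.53082552  31.95463028 152.9635287 ]
-400 minx 603.0 maxz 209.0
-350 minx 528.0 maxz 541.0
-300 minx 406.0 maxz 586.0
-250 minx 399.0 maxz 586.0
-200 minx 541.0 maxz 586.0
-150 minx 569.0 maxz 216.0
0 minx 483.0 maxz 264.0
50 minx 322.0 maxz 1220.0
100 minx 688.0 maxz 345.0
150 minx 665.0 maxz 342.0
200 minx 683.0 maxz 345.0
250 minx 723.0 maxz 348.0
300 minx 726.0 maxz 346.0
350 minx 726.0 maxz 326.0
400 minx 723.0 maxz 324.0
```

View pics/c1.png

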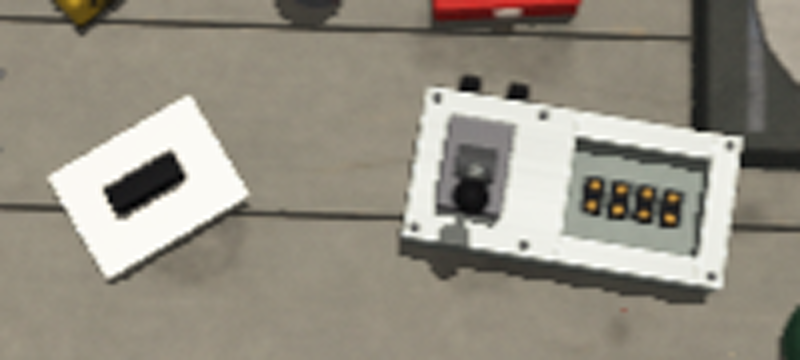

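The crop confirms it: cover plate and rib are cleanly seen, the lever leans to the robot, and the opening is at the box's right end. All sizes match the ones given (cover 92x124, box 240x117, opening 103x73, about 48 mm from the box centre). Moving above the cover.

```bash
python3 -m crank '[[0,-0.409,-0.141,0.03,0,0,0.7],[0,-0.409,-0.141,0.03,0,0,0.7],[0,-0.409,-0.141,0.03,0,0,0.7],[0,-0.409,-0.141,0.03,0,0,0.7],[0,-0.409,-0.141,0.03,0,0,0.7],[0,-0.409,-0.141,0.03,0,0,0.7],[0,-0.409,-0.141,0.03,0,0,0.7],[0,-0.409,-0.141,0.03,0,0,0.7],[0,-0.409,-0.141,0.03,0,0,0.7],[0,-0.409,-0.141,0.03,0,0,0.7]]' 40
python3 -m crank '[[0,0,0,0,0,0,0],[0,0,0,0,0,0,0],[0,0,0,0,0,0,0]]'
cat > look.py <<'E'
from h import *
import sys
im,d,c=snap('wrist'); cv2.imwrite('pics/'+sys.argv[1],im)
R,p=tool(); print('tcp',p.round(1),'yaw tool y',np.degrees(np.arctan2(R[1,1],R[0,1])).round(2)); print(R.round(3).tolist())
W=world(c,d)
import pickle; pickle.dump((im,d,c),open('wrist.pkl','wb'))
E
python3 look.py w1.png
```

```text
t: 1.1
tool_pos: [513.9, 268.5, 200.2]
ee_rot: [0.0, 0.481, 0.877, -0.0]
force: [-0.5, -0.5, -0.3]
finger_gap: 85.4
gripper_force: 0.0
t: 1.4
tool_pos: [509.6, 272.4, 201.4]
ee_rot: [-0.0, 0.477, 0.879, -0.0]
force: [-0.1, -0.1, -0.1]
finger_gap: 85.2
gripper_force: 0.0
tcp [509.7 272.5 201.5] yaw tool y 33.0
[[-0.545, 0.839, -0.0], [0.839, 0.545, 0.0], [0.0, -0.0, -1.0]]
```

View pics/w1.png

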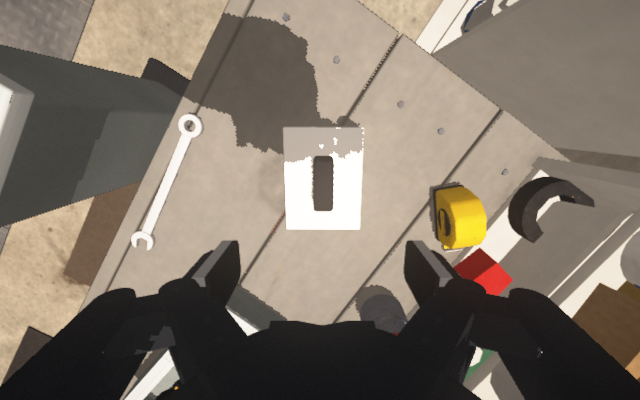

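The wrist view shows the cover at about (324,178), partly shadowed at its far end, with the rib upright at (323,183), in line with the fingers. Measuring it.

```bash
cat > meas.py <<'E'
from h import *
import pickle
im,d,c=pickle.load(open('wrist.pkl','rb')); W=world(c,d); R,p=tool()
def rect(m,roi,z,name):
    x0,y0,x1,y1=roi; M=np.zeros((400,640),np.uint8); M[y0:y1,x0:x1]=m[y0:y1,x0:x1]*255
    cs,_=cv2.findContours(M,cv2.RETR_EXTERNAL,cv2.CHAIN_APPROX_NONE); k=max(cs,key=cv2.contourArea)[:,0]
    r=cv2.minAreaRect(plane(c,k[:,0],k[:,1],z)[:,:2].astype(np.float32))
    print(name,np.round(r[0],1),np.round(r[1],1),round(r[2],2),'z',np.median(W[M>0][:,2]).round(1),'tool dxyz',(R.T@(np.array([*r[0],z])-p)).round(1))
E
python3 - <<'E'
from meas import *
roi=(260,105,390,250)
rect(im.max(2)<75,(300,145,345,220),50,'rib')
rect(abs(W[...,2]-24)<6,roi,24,'plateD')
rect((W[...,2]>12)&(W[...,2]<80),roi,24,'allD')
E
```

```text
Traceback (most recent call last):
  File "meas.py", line 6, in rect
    cs,_=cv2.findContours(M,cv2.RETR_EXTERNAL,cv2.CHAIN_APPROX_NONE); k=max(cs,key=cv2.contourArea)[:,0]
                                                                        ~~~^^^^^^^^^^^^^^^^^^^^^^^^
ValueError: max() iterable argument is empty
```

Run:
```python
from meas import *
print(c, d[183,323],W[183,323],W[215,345],im[183,323],im[215,345],im[140,300])
print((d==0).mean(), (im.max(2)<75)[145:220,300:345].sum(), (abs(W[...,2]-24)<6).sum())
```

```text
{'f': np.float64(275.8552842683776), 'cx': 321.82672186470325, 'cy': 197.17230794288835, 'A': array([[ 8.38487190e-01,  5.25099664e-01,  1.45635077e-01],
       [ 5.44921293e-01, -8.07922073e-01, -2.24327234e-01],
       [-1.32361307e-04,  2.67455166e-01, -9.63570297e-01]]), 'o': array([472.5390412 , 328.86125917, 343.49003924])} 301.30945 [509.36625876 274.47434743  49.01681906] [556.84988539 251.03991506  24.36794361] [ 84  91 104] [253 255 255] [166 179 192]
0.00519140625 0 10485
```

Run:
```python
from meas import *
roi=(260,105,390,250)
rect(im.max(2)<140,(300,145,345,220),50,'rib')
rect(W[...,2]>44,(300,140,345,225),50,'ribD')
rect(abs(W[...,2]-24)<6,roi,24,'plateD')
rect((W[...,2]>16)&(W[...,2]<80),roi,24,'allD')
```

```text
rib [509.1 273.6] [21.  60.4] 33.58 z 49.3 tool dxyz [1.300e+00 1.000e-01 1.515e+02]
ribD [510.2 272.4] [22.6 59.4] 33.64 z 49.4 tool dxyz [ -0.4   0.4 151.5]
plateD [510.3 271.9] [ 91.4 123.1] 32.81 z 23.6 tool dxyz [ -0.8   0.2 177.5]
allD [510.3 271.9] [ 91.4 123.1] 32.81 z 23.7 tool dxyz [ -0.8   0.2 177.5]
```

Grasp is centred within 1 mm; going down and gripping.

```bash
python3 -m crank '[[0,0,0,0.05,0,0,0],[0,0,0,0.1,0,0,0],[0,0,0,0.14,0,0,0],[0,0,0,0.165,0,0,0],[0,0,0,0.173,0,0,0],[0,0,0,0.173,0,0,0],[1,0,0,0.173,0,0,0],[1,0,0,0.173,0,0,0],[1,0,0,0.173,0,0,0],[1,0,0,0.173,0,0,0]]' 60
python3 -m crank '[[1,0,0,0,0,0,0],[1,0,0,0,0,0,0],[1,0,0,0,0,0,0],[1,0,0,0,0,0,0]]'
```

```text
t: 2.45
tool_pos: [511.4, 271.8, 29.3]
ee_rot: [0.001, 0.478, 0.878, 0.001]
force: [0.3, 0.3, 0.1]
finger_gap: 28.3
gripper_force: 0.0
t: 2.85
tool_pos: [511.5, 271.8, 29.3]
ee_rot: [0.001, 0.478, 0.878, 0.001]
force: [-0.6, 0.0, 5.4]
finger_gap: 21.0
gripper_force: 59.6
```

```bash
python3 -m crank '[[1,0,0,-0.01,0,0,0],[1,0,0,-0.04,0,0,0],[1,0,0,-0.08,0,0,0],[1,0,0,-0.12,0,0,0],[1,0,0,-0.16,0,0,0],[1,0,0,-0.195,0,0,0],[1,0,0,-0.195,0,0,0],[1,0,0,-0.195,0,0,0]]'
python3 - <<'E'
from h import *
import pickle
im,d,c=pickle.load(open('side.pkl','rb')); W=world(c,d)
def rect(m,roi,z,name):
    x0,y0,x1,y1=roi; M=np.zeros((400,640),np.uint8); M[y0:y1,x0:x1]=m[y0:y1,x0:x1]*255
    cs,_=cv2.findContours(M,cv2.RETR_EXTERNAL,cv2.CHAIN_APPROX_NONE); k=max(cs,key=cv2.contourArea)[:,0]
    r=cv2.minAreaRect(plane(c,k[:,0],k[:,1],z)[:,:2].astype(np.float32)); print(name,np.round(r[0],1),np.round(r[1],1),round(r[2],2))
rect(abs(W[...,2]-50)<5,(280,160,360,250),50,'boxtop side')
rect(abs(W[...,2]-24)<5,(270,260,370,340),24,'cover side')
# lever via top & side
im2,d2,c2=pickle.load(open('top.pkl','rb'))
for I,C,roi,D in((im2,c2,(305,180,330,205),world(c2,d2)),(im,c,(300,170,340,215),W)):
    x0,y0,x1,y1=roi; m=np.zeros((400,640),bool); m[y0:y1,x0:x1]=1; m&=(D[...,2]>125)&(D[...,2]<162)
    print('ball',m.sum(),D[m].mean(0).round(1),D[m].max(0).round(1),D[m].min(0).round(1))
E
```

```text
t: 3.65
tool_pos: [510.9, 271.6, 224.1]
ee_rot: [0.0, 0.478, 0.878, 0.001]
force: [-0.2, -0.8, -1.1]
finger_gap: 20.8
gripper_force: 59.1
boxtop side [515.  -45.7] [249.5 116.4] 82.06
cover side [510.2 273. ] [ 92.4 124. ] 32.78
ball 69 [492.   30.2 152.1] [504.9  40.6 158.5] [480.4  18.4 143.6]
ball 94 [491.7  35.7 147.9] [503.4  45.  161.9] [478.4  20.9 125.2]
```

```bash
python3 -m crank '[[1,-0.02,-0.013,0,0,0,0.05],[1,-0.06,-0.04,0,0,0,0.14],[1,-0.1,-0.066,0,0,0,0.23],[1,-0.14,-0.092,0,0,0,0.33],[1,-0.18,-0.119,0,0,0,0.42],[1,-0.22,-0.145,0,0,0,0.51],[1,-0.26,-0.172,0,0,0,0.6],[1,-0.29,-0.191,0,0,0,0.68],[1,-0.308,-0.203,0,0,0,0.716],[1,-0.308,-0.203,0,0,0,0.716]]'
python3 -m crank '[[1,0,0,0.04,0,0,0],[1,0,0,0.08,0,0,0],[1,0,0,0.105,0,0,0],[1,0,0,0.11,0,0,0],[1,0,0,0.11,0,0,0],[1,0,0,0.11,0,0,0]]'
python3 - <<'E'
from h import *
import pickle
for n in('side','top'):
    im,d,c=snap(n); pickle.dump((im,d,c),open(n+'2.pkl','wb'))
    r=(260,130,380,260) if n=='side' else (280,140,400,240)
    cv2.imwrite(f'pics/{n}2.png',cv2.resize(im[r[1]:r[3],r[0]:r[2]],None,fx=3.2,fy=3.2,interpolation=2))
a=cv2.imread('pics/side2.png');b=cv2.imread('pics/top2.png');h=max(a.shape[0],b.shape[0])
f=lambda x:cv2.copyMakeBorder(x,0,h-x.shape[0],0,0,0); cv2.imwrite('pics/both2.png',np.hstack([f(a),f(b)]))
R,p=tool();print(p,R.round(3).tolist())
E
```

```text
t: 4.65
tool_pos: [506.1, -99.8, 221.3]
ee_rot: [-0.001, 0.757, 0.653, -0.001]
force: [-0.5, 0.7, -2.3]
finger_gap: 20.6
gripper_force: 59.1
t: 5.25
tool_pos: [508.2, -97.1, 114.2]
ee_rot: [0.0, 0.755, 0.655, 0.0]
force: [0.5, -0.4, -1.8]
finger_gap: 20.9
gripper_force: 59.1
[508.70112298 -97.51455652 114.75154185] [[0.141, 0.99, 0.003], [0.99, -0.141, -0.001], [-0.0, 0.003, -1.0]]
```

View pics/both2.png

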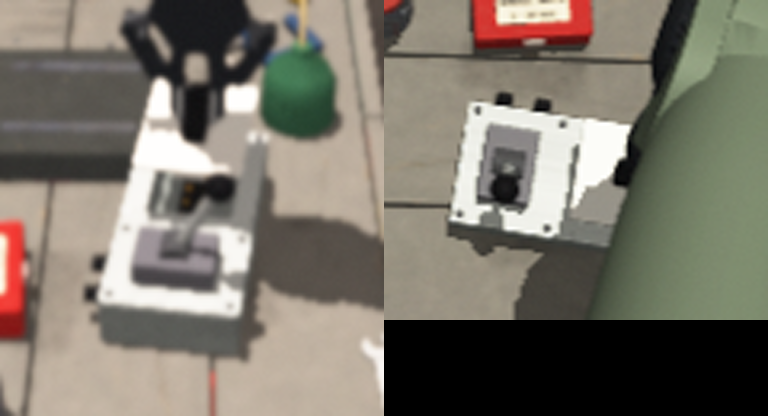

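The side crop (left) shows the held cover hovering behind the lever, above the opening's far part. The top crop (right) is mostly blocked by the arm. Comparing cover and box by depth in the side view.

Run:
```python
from h import *
import pickle
y=np.radians(-8.0); ex=np.array([np.cos(y),np.sin(y)]); ey=np.array([-np.sin(y),np.cos(y)])
o=np.array([508.5,-97.])
for f in('side','side2','top','top2'):
    im,d,c=pickle.load(open(f+'.pkl','rb')); W=world(c,d); q=W[...,:2]-o; X=q@ex; Y=q@ey; Z=W[...,2]
    for nm,m in(('box y20..150',(abs(Z-50)<5)&(Y>60)&(Y<150)&(abs(X)<90)),('plate',(abs(Z-109)<8)&(Y>28)&(Y<90)&(abs(X)<80))):
        if m.sum()>20: print(f,nm,m.sum(),'X',np.percentile(X[m],[1,99]).round(1),'Y',np.percentile(Y[m],[1,99]).round(1),'Z',np.median(Z[m]).round(1))
        if nm=='plate' and m.sum()>20:
            for yy in range(30,70,8):
                k=m&(abs(Y-yy)<4)
                if k.any(): print('   y',yy,X[k].min().round(1),X[k].max().round(1))
```

```text
side box y20..150 466 X [-58.4  56.7] Y [ 60.6 149.8] Z 51.3
side2 box y20..150 461 X [-57.9  56.9] Y [ 60.3 149. ] Z 51.4
side2 plate 301 X [-46.4  44.1] Y [28.6 63.5] Z 110.1
   y 30 -45.7 45.0
   y 38 -46.5 44.4
   y 46 -45.0 42.2
   y 54 -46.1 44.3
   y 62 -46.7 43.1
top box y20..150 722 X [-55.4  59.2] Y [ 60.5 149.5] Z 50.0
top2 box y20..150 713 X [-55.1  59.2] Y [ 60.6 149.4] Z 49.9
top2 plate 382 X [-42.7  47. ] Y [28.7 62.2] Z 108.8
   y 30 -42.3 46.4
   y 38 -44.1 47.6
   y 46 -41.9 45.8
   y 54 -43.2 47.9
   y 62 -41.4 47.0
```

Cover and box are aligned within about 0.5 mm in both views. Lowering onto the tabs.

```bash
python3 -m crank '[[1,0,0,0.02,0,0,0],[1,0,0,0.03,0,0,0],[1,0,0,0.036,0,0,0],[1,0,0,0.04,0,0,0],[1,0,0,0.044,0,0,0],[1,0,0,0.044,0,0,0],[1,0,0,0.044,0,0,0]]' 90
```

```text
t: 6.05
tool_pos: [508.0, -97.5, 69.7]
ee_rot: [0.0, 0.755, 0.655, 0.0]
force: [0.9, 0.9, 0.5]
finger_gap: 20.0
gripper_force: 92.8
```

```bash
python3 -m crank '[[1,0,0,0.003,0,0,0],[1,0,0,0.005,0,0,0],[1,0,0,0.007,0,0,0],[1,0,0,0.009,0,0,0],[1,0,0,0.01,0,0,0],[1,0,0,0.01,0,0,0]]'
```

```text
t: 6.65
tool_pos: [507.5, -97.4, 59.5]
ee_rot: [0.0, 0.755, 0.655, -0.0]
force: [-0.2, 0.6, 4.9]
finger_gap: 19.9
gripper_force: 93.2
```

```bash
python3 -m crank '[[1,0,0,0.002,0,0,0],[1,0,0,0.002,0,0,0]]'; python3 -m crank '[[1,0,0,0.002,0,0,0],[1,0,0,0.002,0,0,0]]'
```

```text
t: 6.85
tool_pos: [507.5, -97.4, 59.4]
ee_rot: [0.0, 0.755, 0.655, 0.0]
force: [-7.0, 1.7, 24.1]
finger_gap: 20.1
gripper_force: 95.9
t: 7.05
tool_pos: [507.6, -97.5, 59.4]
ee_rot: [0.001, 0.755, 0.655, 0.0]
force: [-11.7, 3.8, 42.7]
finger_gap: 20.0
gripper_force: 98.5
```

Hard stop at the expected height (42 N). Unloading, with a slight tug to confirm the catch.

```bash
python3 -m crank '[[1,0,0,-0.004,0,0,0],[1,0,0,-0.0045,0,0,0],[1,0,0,-0.0045,0,0,0]]'
python3 -m crank '[[1,0,0,0.0005,0,0,0],[0,0,0,0.0005,0,0,0],[0,0,0,0.0005,0,0,0],[0,0,0,0.0005,0,0,0],[0,0,0,0.0005,0,0,0],[0,0,0,-0.03,0,0,0],[0,0,0,-0.08,0,0,0],[0,0,0,-0.12,0,0,0],[0,0,0,-0.14,0,0,0],[0,0,0,-0.14,0,0,0]]'
python3 look.py w2.png
python3 - <<'E'
from meas import *
y=np.radians(-8.0); ex=np.array([np.cos(y),np.sin(y)]); ey=np.array([-np.sin(y),np.cos(y)])
q=W[...,:2]-np.array([508,-97.]); X=q@ex; Y=q@ey; Z=W[...,2]
for nm,a,b in(('-y end',-58,-40),('+y end',40,58),('box',75,90)):
    for s in(-1,1):
        m=(Y>a)&(Y<b)&(X*s>15)&(X*s<42); print(nm,s,m.sum(),np.median(Z[m]).round(2))
E
```

```text
t: 7.35
tool_pos: [507.3, -97.4, 59.5]
ee_rot: [-0.0, 0.755, 0.655, -0.0]
force: [-1.5, -0.1, 4.4]
finger_gap: 19.8
gripper_force: 93.3
t: 8.35
tool_pos: [509.7, -98.1, 203.1]
ee_rot: [0.003, 0.755, 0.655, 0.002]
force: [0.6, 0.4, 0.4]
finger_gap: 85.0
gripper_force: 0.0
tcp [508.5 -97.7 201. ] yaw tool y -8.13
[[0.141, 0.99, 0.003], [0.99, -0.141, -0.001], [-0.001, 0.003, -1.0]]
-y end -1 361 53.58
-y end 1 354 53.63
+y end -1 441 53.61
+y end 1 468 53.61
box -1 404 49.59
box 1 404 49.59
```

View pics/w2.png

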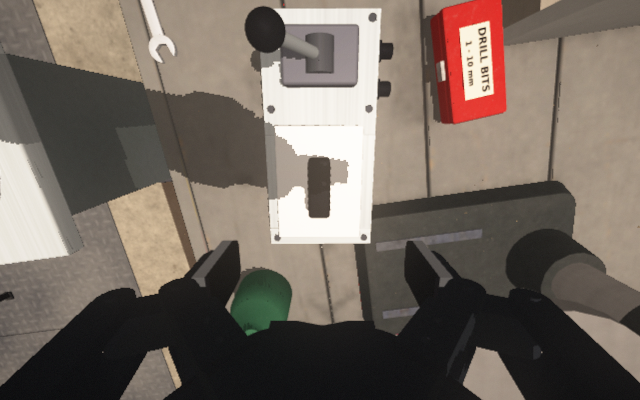

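The wrist view shows the cover flat in place at (320,183), 4.0 mm above the box top at all four corners, so it is flush and snapped in. The lever's ball is at (265,30), still on the robot's side. Next, shut the fingers and go to the lever's -x side.

```bash
python3 -m crank '[[1,0.03,-0.02,0,0,0,0],[1,0.07,-0.05,0,0,0,0],[1,0.11,-0.077,0,0,0,0],[1,0.123,-0.086,0,0,0,0],[1,0.123,-0.086,0,0,0,0],[1,0.123,-0.086,0,0,0,0],[1,0.123,-0.086,0,0,0,0],[1,0.123,-0.086,0,0,0,0],[1,0.123,-0.086,0,0,0,0],[1,0.123,-0.086,0,0,0,0]]' 40
python3 look.py w3.png
python3 - <<'E'
from meas import *
pv=np.array([525.1,24.8]); q=W[...,:2]-pv; X=q@[.99,-.139]; Y=q@[.139,.99]; Z=W[...,2]
m=(abs(X)<70)&(abs(Y)<40)&(Z>128)&(Z<165); print('ball',m.sum(),'X',X[m].min(),X[m].max(),'Y',Y[m].min(),Y[m].max(),'Zmax',Z[m].max())
E
```

```text
t: 9.4
tool_pos: [440.0, 36.1, 199.7]
ee_rot: [-0.0, 0.756, 0.655, -0.0]
force: [0.2, -0.1, -0.3]
finger_gap: -0.3
gripper_force: 0.0
tcp [440.   36.2 199.7] yaw tool y -8.19
[[0.142, 0.99, -0.0], [0.99, -0.142, -0.0], [-0.0, -0.0, -1.0]]
ball 942 X -47.540758593718145 -22.6715491182617 Y -12.285145622601132 12.905685633841733 Zmax 158.15365879192575
```

View pics/w3.png

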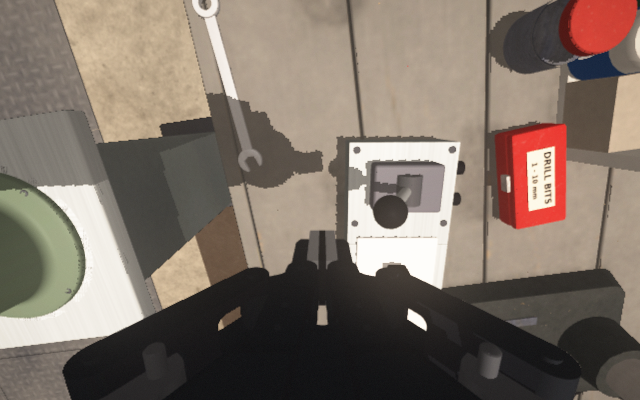

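The shut fingers at (322,250) are beside the ball at (390,210). It is centred in y, with about 23 mm of gap. Lowering, then pushing over.

```bash
python3 -m crank '[[1,0,0,0.035,0,0,0],[1,0,0,0.065,0,0,0],[1,0,0,0.077,0,0,0],[1,0,0,0.077,0,0,0],[1,0,0.015,0.077,0,0,0],[1,0,0.03,0.077,0,0,0],[1,0,0.045,0.077,0,0,0],[1,0,0.06,0.077,0,0,0],[1,0,0.075,0.077,0,0,0],[1,0,0.075,0.077,0,0,0]]'
python3 -m crank '[[1,0,0.008,0,0,0,0],[1,0,0.016,0,0,0,0],[1,0,0.016,0,0,0,0]]'
```

```text
t: 10.45
tool_pos: [516.6, 25.5, 124.0]
ee_rot: [0.001, 0.756, 0.655, 0.001]
force: [-0.3, -1.7, 0.3]
finger_gap: -0.1
gripper_force: 0.0
t: 10.75
tool_pos: [530.8, 23.6, 123.0]
ee_rot: [0.0, 0.756, 0.655, 0.0]
force: [-0.7, 0.5, -0.1]
finger_gap: 0.3
gripper_force: 0.0
```

```bash
for i in 1 ; do python3 -m crank '[[1,0,0.003,0,0,0,0],[1,0,0.006,0,0,0,0],[1,0,0.006,0,0,0,0]]'; done; python3 -m crank '[[1,0,0.003,0,0,0,0],[1,0,0.003,0,0,0,0]]'; python3 look.py w4.png
```

```text
t: 11.05
tool_pos: [535.9, 22.8, 122.7]
ee_rot: [-0.0, 0.756, 0.655, -0.0]
force: [0.0, 0.3, -0.0]
finger_gap: -0.2
gripper_force: 0.1
t: 11.25
tool_pos: [537.5, 22.6, 122.5]
ee_rot: [-0.001, 0.755, 0.655, -0.001]
force: [-4.9, 0.4, 1.5]
finger_gap: -0.1
gripper_force: 2.3
tcp [537.5  22.6 122.5] yaw tool y -8.13
[[0.141, 0.99, -0.002], [0.99, -0.141, 0.0], [-0.0, -0.002, -1.0]]
```

View pics/w4.png

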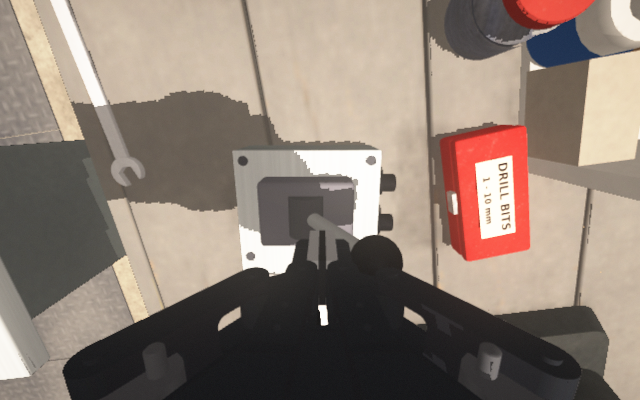

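The lever now leans away from the robot, with its ball at (375,260), and a resisting force is building. A little more to make sure it is on the stop, then retreat.

```bash
python3 -m crank '[[1,0,0.003,0,0,0,0],[1,0,0.003,0,0,0,0]]'
python3 -m crank '[[1,0,-0.01,0,0,0,0],[1,0,-0.04,0,0,0,0],[1,0,-0.06,-0.03,0,0,0],[1,0,-0.06,-0.07,0,0,0],[1,0,-0.06,-0.1,0,0,0],[1,0,-0.06,-0.1,0,0,0],[1,0,-0.06,-0.1,0,0,0]]'
python3 look.py w5.png
python3 - <<'E'
from meas import *
pv=np.array([525.1,24.8]); q=W[...,:2]-pv; X=q@[.99,-.139]; Y=q@[.139,.99]; Z=W[...,2]
m=(abs(X)<70)&(abs(Y)<25)&(Z>128)&(Z<165); print('ball',m.sum(),'X',X[m].min(),X[m].max(),'Zmax',Z[m].max())
m=(abs(X)<40)&(Y<-66)&(Y>-100)&(Z<60)&(Z>45); b=(abs(X)<50)&(Y>32)&(Y<45)&(Z>45); print('cover z',np.median(Z[m]),'box',np.median(Z[b]))
E
```

```text
t: 11.5
tool_pos: [537.9, 22.6, 122.4]
ee_rot: [-0.003, 0.755, 0.655, -0.002]
force: [-11.9, 1.4, 7.8]
finger_gap: -0.2
gripper_force: 6.3
t: 12.2
tool_pos: [483.5, 30.4, 223.6]
ee_rot: [0.001, 0.756, 0.655, 0.001]
force: [0.4, -0.4, -0.2]
finger_gap: 0.1
gripper_force: 0.0
tcp [482.5  30.4 222.5] yaw tool y -8.14
[[0.142, 0.99, 0.001], [0.99, -0.142, -0.0], [-0.0, 0.001, -1.0]]
ball 812 X 25.561119578591224 50.752509605122164 Zmax 155.9292457378252
cover z 53.59191585529851 box 49.52730452617277
```

View pics/w5.png

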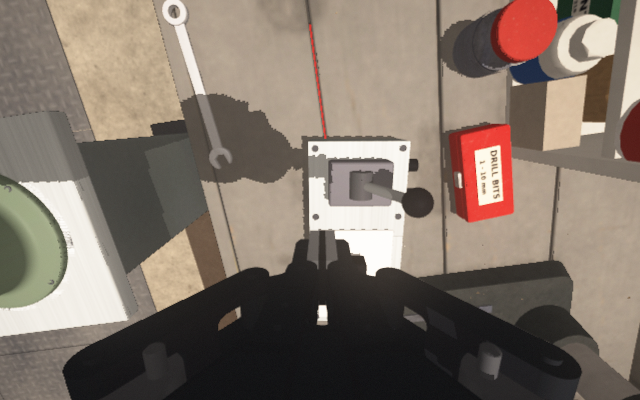

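The lever rests against its far stop: the ball at (418,202) is centred 38 mm beyond the pivot, as expected for 0.5 rad. The cover is still flush and the bystanders are untouched.

```bash
python3 -c "
from station import robot
print(robot.sign_off())"
```

```text
the job is handed in; nothing more can be done
None
```

The cover is snapped in and flush with the box (4.0 mm plate height at all four corners), the lever was then thrown fully over to its far stop, and the job was handed in at about 12 s.

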